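Load a slide carrier into a scanner's push-push tray

ROBOT

A 6-joint arm with a two-finger parallel gripper is mounted at the origin on the work surface. World frame = base frame: x ahead of the robot, y to its left, z up, the work surface at z = 0. Lengths are in m, angles in rad, forces in N, time in s.
With the tool pointing down it reaches from about 0.375 to 0.925 m from the base axis. Payload 5.7 kg.
Tool frame: the origin (TCP) lies at the very end of the fingers, on their centre line; the grasp point (between the pads) lies 19 mm behind it; z points along the fingers, y is the direction in which the jaws open and shut (so a half turn about z gives the same grasp; the last joint's range is limited). The gripper opens to 85 mm and grips with 20 to 120 N. Pads are 22 mm wide; open, the fingers measure 114 mm over their backs; the gripper's body (76 mm by 85 mm) begins 54 mm behind the grasp point. The pads swing forward as they close: fully open they stand 13 mm farther back than shut.
Start: joints at [-1.413, 0.359, 1.51, -0, 1.272, -0.115], TCP at [0.162, -0.578, 0.231] pointing down, gripper open.
Joint ranges: [-2.97, 2.97], [-1.01, 2.36], [0.21, 2.38], [-0.96, 4.11], [0.2, 2.71], [-2.98, 2.98]. Speed limits (rad/s): [2.39, 2.39, 3.14, 3.14, 3.14, 3.14].

INTERFACE

Orientations are given as a unit quaternion [w, x, y, z].
In Python, from workcell import * gives the robot as it stands.
- The arm moves only by the tool step_arm, never from a script. Its argument "plan" is a list of rows, each a list of 7 numbers: the turn, a rotation vector about the tool's x, y, z normalised to -1 to 1, where 1 is 8 degrees, then the shift along the tool's x, y, z normalised to -1 to 1, where 1 is 0.02 m, then the opening, from 0 (shut) to 1 (fully open). In form: [[ax, ay, az, dx, dy, dz, hand], ...]. A call has 1 to 20 rows; each row shifts and turns the commanded pose from where the row before left it, along the tool's axes as they then stand; what a row does not reach is not made up. A row lasts 1/8 s, in which the tool goes at most 62.5 mm and 10.7 degrees, less where a joint would pass 70% of its speed; a pose out of reach is approached as far as the arm can. A call with a number of a shift or a turn outside -1 to 1 is refused whole. A call with a gripper value outside its range is refused whole. The fingers move at their own pace and stop on an object; "squeeze" is the grip in N (left out, the last holds). Time passes only in rows, so rows that do not move let the fingers close. It gives the time, the measured TCP pose, the force and the opening at its end, in the units of the state.
- get_state(): the state, without advancing time (a new reading comes with each control period).
- capture(name): name is "scene" or "top" or "wrist"; returns the picture (400x640x3 uint8, blue, green, red); there is no depth.
- camera_info(name): a dict with "fov_y" (degrees; the focal length in pixels is half the picture's height over the tangent of half this angle, whatever the lens; pixels are square), "cx", "cy" (the principal point, pixels), "extrinsics" (4x4, takes a point from camera to world coordinates). Camera axes: x right, y down, z forward; pixel columns grow to the right and rows downward; lengths in m; the calibration is good to about 2 mm. A picture is of the moment at which its call begins: read the wrist's pose just before it. camera_info takes no time and is no camera call; for the wrist camera it gives the pose at the moment of the call.
- sign_off(): hands the job in, once; it reports no verdict.
The state is a dict: "time_s": time; "joints": joint angles; "qd": joint speeds; "joint_efforts": joint torques, N m; "tool_pos": TCP position; "eef_rot": TCP orientation; "wrist_force": force on the tool from outside, world axes, zero at the start; "torque": the same for the moment, N m; "gripper_width": finger opening in m.
Only numpy, scipy, OpenCV 4.12 (cv2) and the standard library are available. Lean on these libraries where they do the work, as an engineer would, in place of code of your own. Each camera call takes 0.05 s, during which the arm holds its last target.

TASK

The slide scanner's tray is empty and latched shut: push its front all the way in and let go so that it springs out, then lay the short slide carrier (the one with two slides, not the long one with four) flat in the tray's pocket, without dropping it. Push the tray in again until it latches, let go and make sure that it stays shut. Leave the long carrier where it lies, and do not knock over the bottle or the jar.

Things in the scene. Friction and masses are not known exactly. Their poses are not given: they have to be found in the camera images.
- tray (a joint): Tray position, m: 0 latched (start), 0.095 sprung fully out, -0.0114 pressed to its stop. Slides level. Spring pushes it out (2 to 7 N); pressing takes 7 to 12 N. Push-push latch: pressed 9 mm or more past 0 and let go, the latched tray springs out by itself in about 1 s; pressed from outside to 9 mm or more past 0 and let go, it latches at 0. Pressed less it may return as it was.
- tray_front (a point): Centre of the outer face of the tray's upright front panel, the face to push; moves with the tray. 40 mm above the table. Panel 130 wide (y), 10 thick, from 28 mm below to 24 above this point. x axis: into the scanner, the push direction; z up. Latched, it stands 24 mm before the scanner's white front (190 wide, 88 high; a 198 mm high tower begins 100 mm farther back).
- tray_pocket (a point): Floor centre of the tray's open-topped pocket, 26 mm above the table; moves with the tray, inside the scanner when shut, 65 mm before its front when out. 88 (x) by 110 mm (y); walls 14 mm high, the front panel 38 above the floor. Takes the short carrier with 3 mm play each side, its fin along x, either way round. x axis into the scanner, z up.
- carrier_short_mid (a point): Centre, half-way up (23 mm above the underside), of the short slide carrier: a flat aluminium frame 82 (x) by 104 (y) by 10 mm with two glass slides; in its middle an upright grip fin, 44 long (x), 14 thick (y), from 10 to 46 mm above the underside. Grip the fin across its 14 mm (y). About 0.25 kg. Half a turn leaves its shape the same.
- carrier_long_mid (a point): Centre, half-way up (23 mm), of the long slide carrier, the same but 160 mm in y and with four slides; it does not fit the pocket. Left where it lies.
- bottle_mid (a point): Centre of an amber bottle, 60 mm across, 150 high, beside the scanner. Bystander.
- jar_mid (a point): Centre of a glass staining jar, 68 mm across, 90 high, beside the scanner. Bystander.
There are look-alikes about, which are no part of the job. Leave any red look-alike of the part that bears carrier_short_mid alone.

How it is judged:
By the outcome, as a careful person would: the job done as asked, in the order asked, and still so for the second after the job is handed in, with the robot touching nothing.
It also fails if it takes over 64 s, if anything falls off the work surface, if the arm or the gripper's body presses on something with over 40 N, if the wrist force passes 120 N, or if a joint passes its speed limit or range.

## Working session

There is one attempt and no reset: what is moved stays moved. The work goes in short steps, Python scripts to look and compute and a tool call to move; the robot and the scene stay as the last step left them, time stands still between calls to the robot, and variables do not carry over. Pictures are saved under pics/ and viewed, and the job is handed in when it is done.

Besides the shell and the picture viewer there is one more tool, called after "Call:" in YAML: its name, and indented under it one key for each argument. step_arm: Moves the arm, as the interface text tells. Scaled input: -1 to 1 covers 0.02 m each way for a shift and 8 degrees each way for a turn. Its arguments: {"type":"object","properties":{"plan":{"type":"array","items":{"type":"array","items":{"type":"number","minimum":-1,"maximum":1}}},"squeeze":{"type":"number"}},"required":["plan"]}

```bash
mkdir -p pics
python3 - <<'E'
from workcell import *
import cv2
for n in ["scene","top","wrist"]:
    i=camera_info(n); print(n,i)
    cv2.imwrite(f"pics/{n}0.png",capture(n))
s=get_state(); print(s)
E
```

```text
scene {'fov_y': 45.90113019293842, 'cx': 322.36466943801867, 'cy': 198.70684424050123, 'extrinsics': array([[ 0.80708353,  0.41532077, -0.41967229,  1.05053598],
       [ 0.59030101, -0.58285074,  0.55841717, -0.63489818],
       [-0.01268405, -0.69842228, -0.7155735 ,  0.96270229],
       [ 0.        ,  0.        ,  0.        ,  1.        ]])}
top {'fov_y': 43.10387920270162, 'cx': 325.5928204143453, 'cy': 204.55273125447928, 'extrinsics': array([[-0.00733265, -0.99587644,  0.09042321,  0.41907212],
       [-0.99988285,  0.006087  , -0.01404386,  0.06700334],
       [ 0.01343554, -0.0905156 , -0.9958044 ,  1.6126064 ],
       [ 0.        ,  0.        ,  0.        ,  1.        ]])}
wrist {'fov_y': 69.94418459687759, 'cx': 319.518247847137, 'cy': 193.92223330026246, 'extrinsics': array([[ 0.26977629, -0.92357009, -0.27246841,  0.23022138],
       [-0.96292222, -0.25911808, -0.07509078, -0.55889684],
       [-0.00124989,  0.2826236 , -0.95923008,  0.37314791],
       [ 0.        ,  0.        ,  0.        ,  1.        ]])}
{'time_s': 0.15, 'joints': array([-1.41307860e+00,  3.59352677e-01,  1.51119303e+00, -1.09870152e-05,
        1.27250858e+00, -1.15098978e-01]), 'qd': array([ 0.00030389, -0.00148087, -0.00386104, -0.00062175,  0.00039917,
        0.00044184]), 'joint_efforts': array([ 2.36391934e-04, -5.28027642e+01, -2.78928888e+01, -9.33555748e-05,
        8.29573633e-03, -2.74612427e-05]), 'tool_pos': array([ 0.16157224, -0.57728303,  0.23063538]), 'eef_rot': array([-7.30540265e-04,  9.90710313e-01,  1.35987284e-01, -2.08206452e-05]), 'wrist_force': array([0.70739661, 0.23521452, 0.32707527]), 'torque': array([-0.00615129,  0.05305786,  0.0550438 ]), 'gripper_width': 0.08551779265284772}
```

View pics/scene0.png

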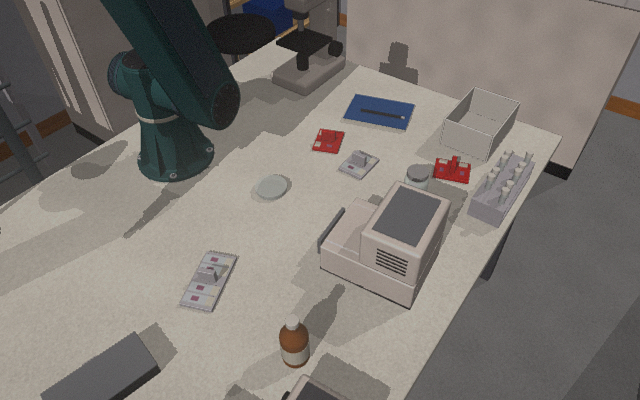

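View pics/top0.png

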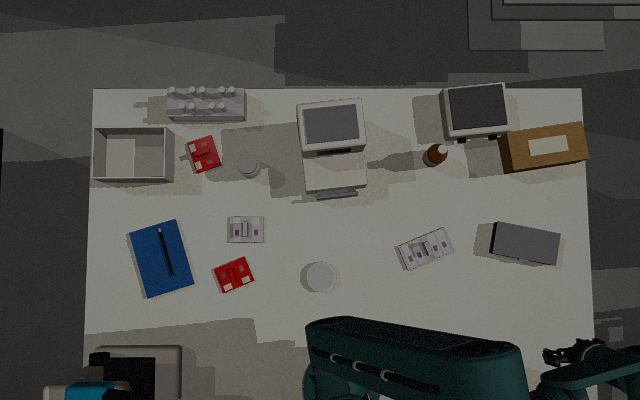

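View pics/wrist0.png

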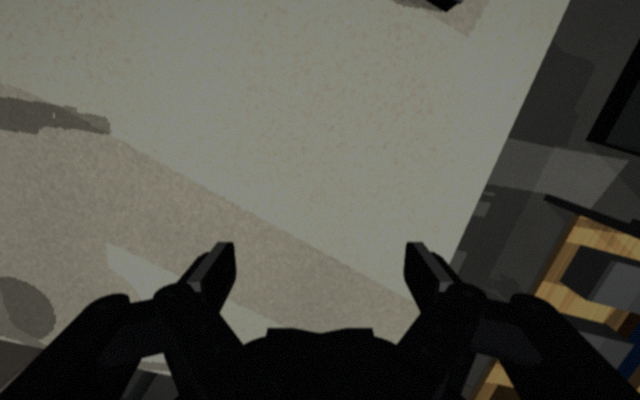

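The top view shows the scanner at about (335,150) with its tray front at (337,195). The grey short carrier is at (246,229), with red look-alikes at (203,154) and (234,275). The long carrier is at (425,249), the bottle at (436,154) and the jar at (249,168).

Run:
```python
import cv2
t=cv2.imread("pics/top0.png")
cv2.imwrite("pics/c1.png",cv2.resize(t[205:255,215:285],None,fx=11,fy=11,interpolation=cv2.INTER_CUBIC))
cv2.imwrite("pics/c2.png",cv2.resize(t[140:215,290:385],None,fx=8,fy=8,interpolation=cv2.INTER_CUBIC))
s=cv2.imread("pics/scene0.png")
cv2.imwrite("pics/c3.png",cv2.resize(s[140:300,310:460],None,fx=3.7,fy=3.7,interpolation=cv2.INTER_CUBIC))
```

```text
(no output)
```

View pics/c1.png

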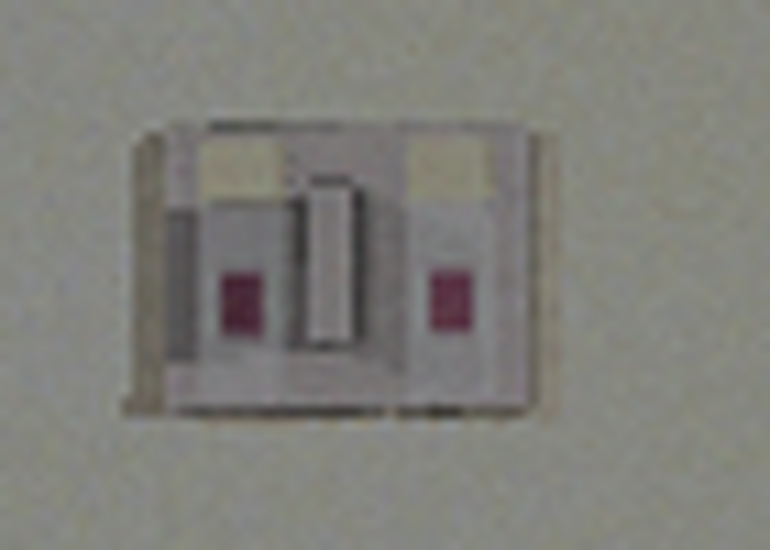

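View pics/c2.png

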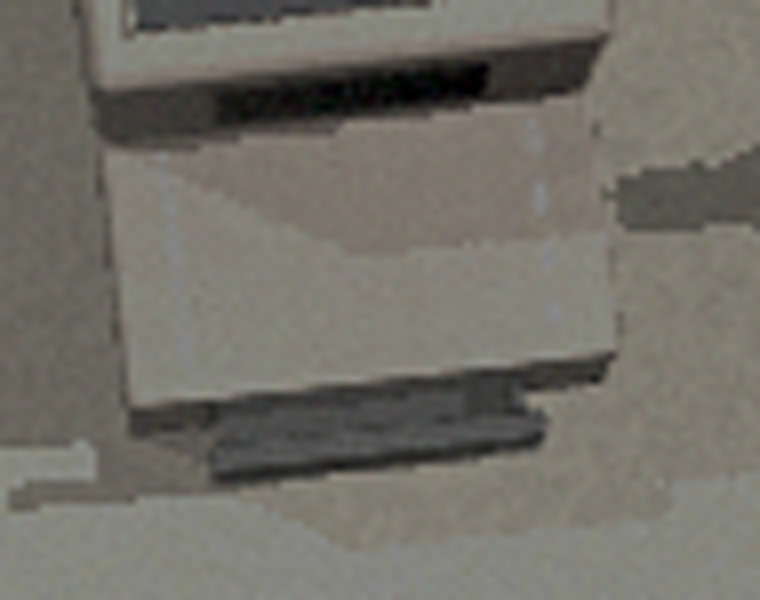

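View pics/c3.png

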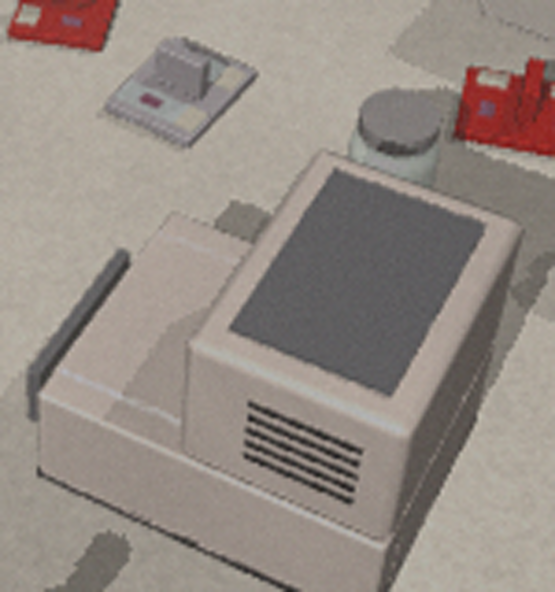

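```bash
cat > h.py <<'E'
from workcell import *
import numpy as np, cv2
def ray(n,u,v,z,info=None):
    i=info or camera_info(n); f=200/np.tan(np.radians(i['fov_y']/2))
    E=i['extrinsics']; d=E[:3,:3]@np.array([(u-i['cx'])/f,(v-i['cy'])/f,1]); o=E[:3,3]
    return o+d*(z-o[2])/d[2]
def proj(n,P,info=None):
    i=info or camera_info(n); f=200/np.tan(np.radians(i['fov_y']/2))
    E=i['extrinsics']; p=E[:3,:3].T@(np.array(P)-E[:3,3]); return p[0]/p[2]*f+i['cx'],p[1]/p[2]*f+i['cy']
E
python3 - <<'E'
from h import *
np.set_printoptions(precision=4,suppress=True)
c1=lambda u,v:(215+u/11-.45,205+v/11-.45)
c2=lambda u,v:(290+u/8-.45,140+v/8-.45)
c3=lambda u,v:(310+u/3.7-.4,140+v/3.7-.4)
for p in [(165,122),(530,122),(530,410),(165,410)]: print('car',ray('top',*c1(*p),.01))
for p in [(308,180),(355,180),(355,345),(308,345)]: print('fin',ray('top',*c1(*p),.046))
for p in [(130,408),(615,352)]: print('scanfront',ray('top',*c2(*p),.088))
for p in [(215,458),(545,425),(215,480),(545,445)]: print('panel',ray('top',*c2(*p),.064))
for p in [(30,375),(122,250)]: print('panel scene',ray('scene',*c3(*p),.064))
for p in [(170,213),(40,398)]: print('scan scene',ray('scene',*c3(*p),.088))
for n,u,v,z in [('jar',249,160,.09),('bottle',438,149,.15)]: print(n,ray('top',u,v,z))
for p in [(105,108),(187,146),(256,75),(175,40)]: print('car scene',ray('scene',*c3(*p),.01))
E
```

```text
car [0.5312 0.3485 0.01  ]
car [0.5306 0.2437 0.01  ]
car [0.4479 0.2434 0.01  ]
car [0.4486 0.3477 0.01  ]
fin [0.5121 0.302  0.046 ]
fin [0.512  0.2888 0.046 ]
fin [0.4657 0.2885 0.046 ]
fin [0.4658 0.3016 0.046 ]
scanfront [0.6005 0.1052 0.088 ]
scanfront [ 0.6208 -0.079   0.088 ]
panel [0.5838 0.0732 0.064 ]
panel [ 0.5958 -0.0539  0.064 ]
panel [0.5753 0.0732 0.064 ]
panel [ 0.5881 -0.0538  0.064 ]
panel scene [ 0.5994 -0.0567  0.064 ]
panel scene [0.5847 0.0721 0.064 ]
scan scene [0.6043 0.1021 0.088 ]
scan scene [ 0.6278 -0.0836  0.088 ]
jar [0.6946 0.2772 0.09  ]
bottle [ 0.7138 -0.2852  0.15  ]
car scene [0.4559 0.2371 0.01  ]
car scene [0.5345 0.2379 0.01  ]
car scene [0.5344 0.3427 0.01  ]
car scene [0.4552 0.3416 0.01  ]
```

Call:
step_arm:
  plan:
    - [0,0,0.56,0,0,0,0]
    - [0,0,0.56,0,0,0,0]
    - [0,0,0,0.6,-1,0,0]
    - [0,0,0,0.6,-1,0,0]
    - [0,0,0,0.6,-1,0,0]
    - [0,0,0,0.6,-1,0,0]
    - [0,0,0,0.6,-1,0,0]
    - [0,0,0,0.6,-1,0,0]
    - [0,0,0,0.6,-1,0,0]
    - [0,0,0,0.6,-1,0,0]
    - [0,0,0,0.6,-1,0,0]
    - [0,0,0,0.6,-1,0,0]
    - [0,0,0,0.6,-1,0,0]
    - [0,0,0,0.6,-1,0,0]
    - [0,0,0,0.6,-1,0,0]
    - [0,0,0,0.6,-1,0,0]
    - [0,0,0,0.6,-1,0,0]
    - [0,0,0,0.6,-1,0,0]

```text
time_s: 2.4
tool_pos: [0.3155, -0.2363, 0.2314]
eef_rot: [0.0, 0.998, 0.058, 0.0]
wrist_force: [0.2, 0.4, -0.0]
gripper_width: 0.0002
```

Call:
step_arm:
  plan:
    - [0,0,0,0.6,-1,0,0]
    - [0,0,0,0.6,-1,0,0]
    - [0,0,0,0.6,-1,0,0]
    - [0,0,0,0.6,-1,0,0]
    - [0,0,0,0.6,-1,0,0]
    - [0,0,0,0.6,-1,0,0]
    - [0,0,0,0.6,-1,0,0]
    - [0,0,0,0.6,-1,0,0]
    - [0,0,0,0.6,-1,0,0]
    - [0,0,0,0.6,-1,0,0]
    - [0,0,0,0.6,-1,0,0]
    - [0,0,0,0.6,-1,0,0]
    - [0,0,0,0.6,-1,0,0]
    - [0,0,0,0.6,-1,0,0]
    - [0,0,0,0.6,-1,0,0]
    - [0,0,0,0,0,0,0]

```text
time_s: 4.4
tool_pos: [0.4592, 0.0827, 0.2313]
eef_rot: [-0.0, 0.998, 0.059, 0.0]
wrist_force: [0.5, 0.1, 0.3]
gripper_width: 0.0001
```

Run:
```python
from h import *
s=get_state(); i=camera_info("wrist"); im=capture("wrist"); cv2.imwrite("pics/w1.png",im)
import pickle; pickle.dump(i,open("w1.pkl","wb"))
cv2.imwrite("pics/w1b.png",cv2.resize(im,(800,500)))
print(s['time_s'],s['tool_pos'],s['eef_rot'],s['wrist_force'])
```

```text
4.4 [0.45924151 0.08270647 0.23133714] [-1.19865742e-04  9.98241709e-01  5.92742136e-02  2.07135843e-04] [0.48180225 0.08593931 0.263529  ]
```

View pics/w1.png

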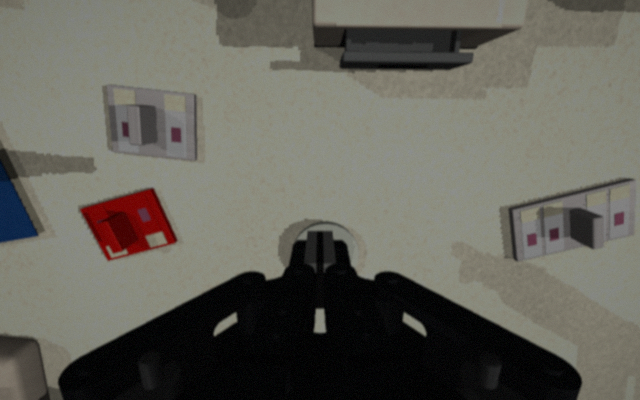

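The wrist view shows the tray front at (407,60), the grey short carrier at (152,123) and the long carrier at (573,220). I'll enlarge to get exact positions.

Run:
```python
import cv2
t=cv2.imread("pics/w1.png")
cv2.imwrite("pics/d1.png",cv2.resize(t[75:170,95:210],None,fx=6,fy=6,interpolation=cv2.INTER_CUBIC))
cv2.imwrite("pics/d2.png",cv2.resize(t[0:90,300:540],None,fx=3.3,fy=3.3,interpolation=cv2.INTER_CUBIC))
```

```text
(no output)
```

View pics/d1.png

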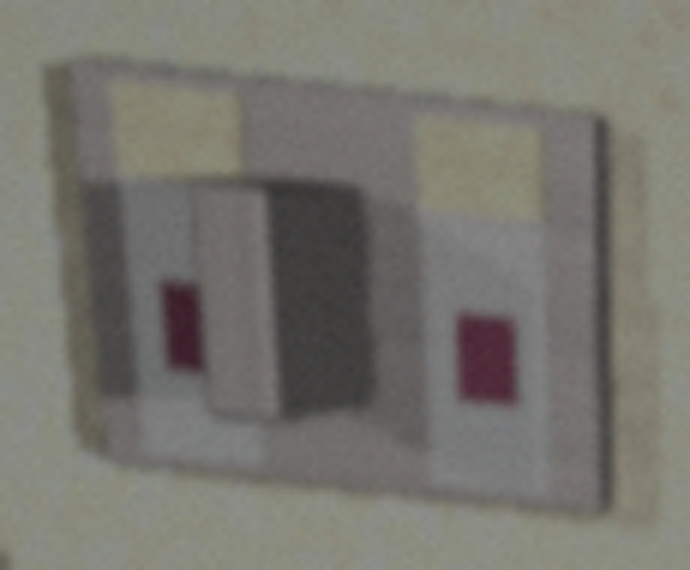

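View pics/d2.png

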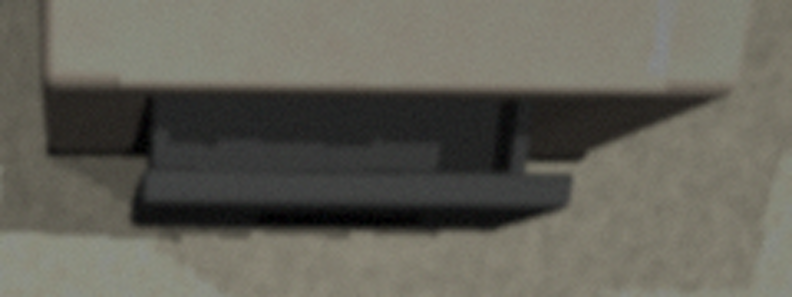

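Run:
```python
from h import *
import pickle
np.set_printoptions(precision=4,suppress=True)
I=pickle.load(open("w1.pkl","rb"))
c1=lambda u,v:(95+u/6-.4,75+v/6-.4)
c2=lambda u,v:(300+u/3.3-.35,v/3.3-.35)
R=lambda p,z:ray('wrist',*p,z,I)
P=[R(c1(*p),.01) for p in [(70,62),(600,116),(607,512),(108,460)]]; print('car',*P,np.mean(P,0))
P=[R(c1(*p),.046) for p in [(200,185),(268,185),(278,415),(212,415)]]; print('fin',*P,np.mean(P,0))
a,b=R(c2(50,88),.088),R(c2(730,92),.088);print('scan',a,b,(a+b)/2,np.degrees(np.arctan2(b[0]-a[0],a[1]-b[1])))
a,b=R(c2(136,203),.064),R(c2(569,204),.064);print('panel',a,b,(a+b)/2,np.degrees(np.arctan2(b[0]-a[0],a[1]-b[1])), np.linalg.norm(a-b))
```

```text
car [0.528  0.3462 0.01  ] [0.5303 0.2417 0.01  ] [0.4499 0.2405 0.01  ] [0.4485 0.3454 0.01  ] [0.4892 0.2934 0.01  ]
fin [0.5096 0.2993 0.046 ] [0.5111 0.2869 0.046 ] [0.4691 0.2875 0.046 ] [0.4676 0.2999 0.046 ] [0.4893 0.2934 0.046 ]
scan [0.6002 0.1029 0.088 ] [ 0.621  -0.0793  0.088 ] [0.6106 0.0118 0.088 ] 6.521716092700533
panel [0.5785 0.0747 0.064 ] [ 0.5937 -0.0549  0.064 ] [0.5861 0.0099 0.064 ] 6.698385975654745 0.1305187164948018
```

Call:
step_arm:
  plan:
    - [0,0,0,0.33,0.435,0.98,0]
    - [0,0,0,0.33,0.435,0.98,0]
    - [0,0,0,0.33,0.435,0.98,0]
    - [0,0,0,0.33,0.435,0.98,0]
    - [0,0,0,0.33,0.435,0.98,0]
    - [0,0,0,0.33,0.435,0.98,0]
    - [0,0,0,0.33,0.435,0.98,0]
    - [0,0,0,0.33,0.435,0.98,0]
    - [0,0,0,0.33,0.435,0.98,0]
    - [0,0,0,0.33,0.435,0.98,0]
    - [0,0,0,0,0,0,0]

```text
time_s: 5.82
tool_pos: [0.5337, 0.0017, 0.0344]
eef_rot: [-0.0, 0.998, 0.058, -0.001]
wrist_force: [-0.4, 0.3, 0.4]
gripper_width: 0.0001
```

Call:
step_arm:
  plan:
    - [0,0,0,0.8,0,0,0]
    - [0,0,0,0.6,0,0,0]
    - [0,0,0,0.3,0,0,0]
    - [0,0,0,0.2,0,0,0]
    - [0,0,0,0,0,0,0]

```text
time_s: 6.45
tool_pos: [0.5726, 0.0071, 0.0354]
eef_rot: [-0.0, 0.998, 0.058, 0.0]
wrist_force: [0.2, 0.8, -0.0]
gripper_width: 0.0001
```

Call:
step_arm:
  plan:
    - [0,0,0,0.2,0,0,0]
    - [0,0,0,0.2,0,0,0]
    - [0,0,0,0,0,0,0]

```text
time_s: 6.82
tool_pos: [0.5783, 0.0078, 0.0349]
eef_rot: [-0.0, 0.998, 0.058, -0.002]
wrist_force: [-5.3, -1.1, 3.3]
gripper_width: -0.0001
```

Call:
step_arm:
  plan:
    - [0,0,0,0.2,0,0,0]
    - [0,0,0,0.2,0,0,0]
    - [0,0,0,0,0,0,0]

```text
time_s: 7.2
tool_pos: [0.5856, 0.0087, 0.0348]
eef_rot: [-0.0, 0.998, 0.058, -0.003]
wrist_force: [-6.5, -2.0, 4.0]
gripper_width: -0.0002
```

Call:
step_arm:
  plan:
    - [0,0,0,0.15,0,0,0]
    - [0,0,0,0.15,0,0,0]
    - [0,0,0,0,0,0,0]

```text
time_s: 7.58
tool_pos: [0.5876, 0.0091, 0.0343]
eef_rot: [-0.0, 0.998, 0.058, -0.006]
wrist_force: [-13.1, -4.3, 9.1]
gripper_width: 0.0001
```

Call:
step_arm:
  plan:
    - [0,0,0,0.1,0,0,0]
    - [0,0,0,-1,0,0,0]
    - [0,0,0,-1,0,0,0]
    - [0,0,0,-1,0,0,0]
    - [0,0,0,-1,0,0,0]
    - [0,0,0,-1,0,0,0]
    - [0,0,0,-1,0,0,0]
    - [0,0,0,-0.5,0,-1,0]
    - [0,0,0,0,0,-1,0]

```text
time_s: 8.7
tool_pos: [0.4658, -0.0053, 0.0755]
eef_rot: [-0.0, 0.998, 0.058, -0.001]
wrist_force: [-0.2, 0.0, 0.3]
gripper_width: 0.0003
```

Run:
```python
from h import *
s=get_state(); i=camera_info("wrist"); im=capture("scene"); cv2.imwrite("pics/s2.png",im)
cv2.imwrite("pics/s2b.png",cv2.resize(im[120:320,250:500],None,fx=3,fy=3,interpolation=cv2.INTER_CUBIC))
print(s['time_s'],s['tool_pos'],s['eef_rot'],s['wrist_force'])
```

```text
8.7 [ 0.46581892 -0.00533492  0.07550996] [-2.58381907e-04  9.98315728e-01  5.80066559e-02 -9.31427665e-04] [-0.17938922  0.01084083  0.29849711]
```

View pics/s2b.png

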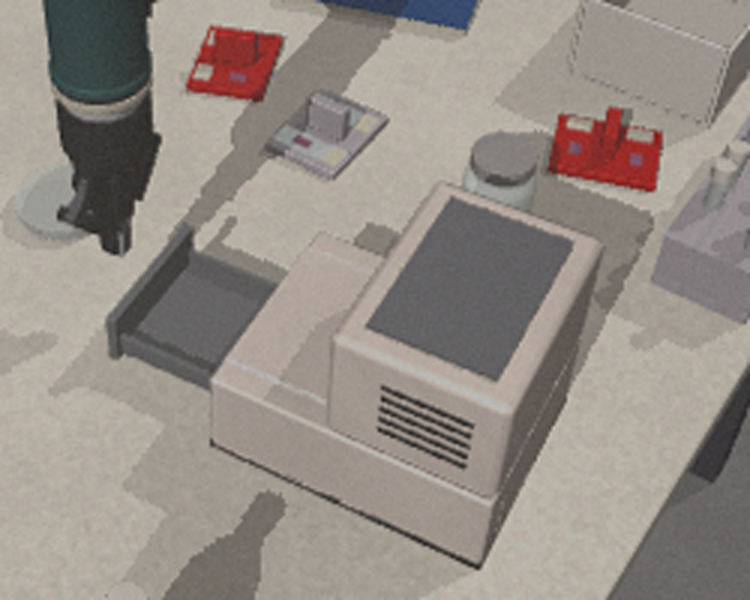

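The scene picture shows the tray sprung out, with its panel at about (150,295) in the crop and an empty pocket. Next is the short carrier.

Call:
step_arm:
  plan:
    - [0,0,0.83,0,0,-1,0.6]
    - [0,0,0,0.07,-0.3,-1,0.6]
    - [0,0,0,0.07,-0.9,-1,0.6]
    - [0,0,0,0.07,-0.95,-0.6,0.6]
    - [0,0,0,0.07,-0.95,-0.6,0.6]
    - [0,0,0,0.07,-0.95,0,0.6]
    - [0,0,0,0.07,-0.95,0,0.6]
    - [0,0,0,0.07,-0.95,0,0.6]
    - [0,0,0,0.07,-0.95,0,0.6]
    - [0,0,0,0.07,-0.95,0,0.6]
    - [0,0,0,0.07,-0.95,0,0.6]
    - [0,0,0,0.07,-0.95,0,0.6]
    - [0,0,0,0.07,-0.95,0,0.6]
    - [0,0,0,0.07,-0.95,0,0.6]
    - [0,0,0,0.07,-0.95,0,0.6]
    - [0,0,0,0.1,-0.95,0,0.6]
    - [0,0,0,0.1,-0.95,0,0.6]
    - [0,0,0,0,0,0,0.6]

```text
time_s: 11.0
tool_pos: [0.491, 0.2861, 0.1593]
eef_rot: [-0.0, 1.0, 0.001, 0.0]
wrist_force: [-0.5, -0.6, -0.7]
gripper_width: 0.0513
```

Run:
```python
from h import *
s=get_state(); i=camera_info("wrist"); im=capture("wrist"); cv2.imwrite("pics/w3.png",im)
import pickle; pickle.dump(i,open("w3.pkl","wb"))
print(s['time_s'],s['tool_pos'],s['eef_rot'],s['wrist_force'],s['gripper_width'])
```

```text
11.0 [0.49100021 0.28608926 0.1593483 ] [-2.20771482e-04  9.99999336e-01  1.09808460e-03  2.72413708e-04] [-0.5269718  -0.57420699 -0.72247233] 0.05131438920456183
```

View pics/w3.png

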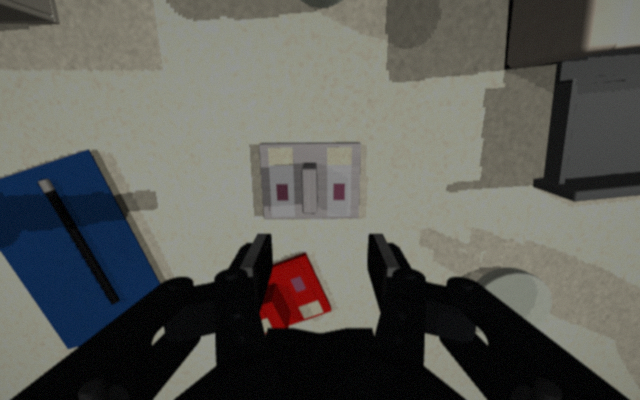

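The carrier frame spans (262,142) to (360,218), and the fin top is about (303–316, 164–214), straight in the image.

Run:
```python
from h import *
import pickle
np.set_printoptions(precision=4,suppress=True)
I=pickle.load(open("w3.pkl","rb"))
im=cv2.imread("pics/w3.png")
cv2.imwrite("pics/e1.png",cv2.resize(im[130:230,250:375],None,fx=6,fy=6,interpolation=cv2.INTER_CUBIC))
P=[ray('w',*p,.01,I) for p in [(262,142.5),(360,142.5),(359,218),(263,218)]];print(*P,np.mean(P,0))
P=[ray('w',*p,.046,I) for p in [(303,164),(316.5,164),(316,214),(302.5,214)]];print(*P,np.mean(P,0))
```

```text
[0.5304 0.3434 0.01  ] [0.5306 0.2443 0.01  ] [0.449 0.242 0.01 ] [0.4488 0.3467 0.01  ] [0.4897 0.2941 0.01  ]
[0.5151 0.3002 0.046 ] [0.5151 0.288  0.046 ] [0.467  0.2885 0.046 ] [0.4669 0.3013 0.046 ] [0.491  0.2945 0.046 ]
```

View pics/e1.png

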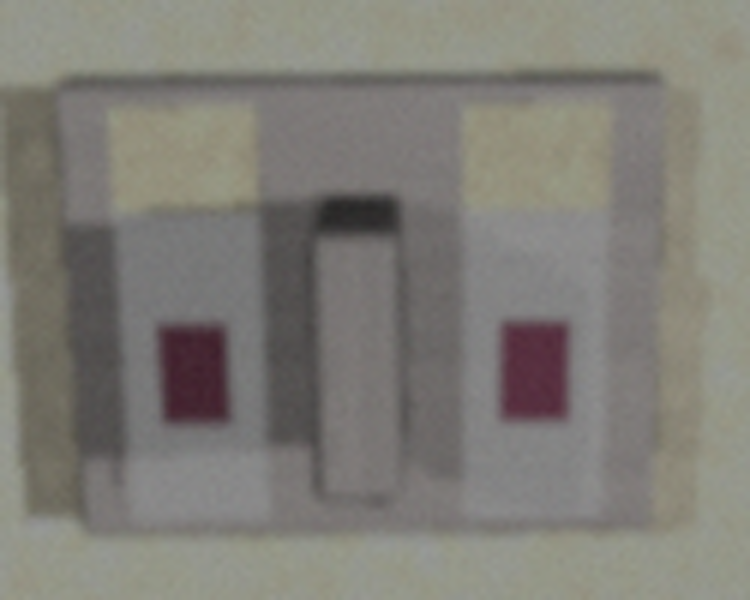

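Call:
step_arm:
  plan:
    - [0,0,0,-0.1,-0.4,0.9,0.6]
    - [0,0,0,0,0,0.9,0.6]
    - [0,0,0,0,0,0.9,0.6]
    - [0,0,0,0,0,0.9,0.6]
    - [0,0,0,0,0,0.9,0.6]
    - [0,0,0,0,0,0.9,0.6]
    - [0,0,0,0,0,0.9,0.6]
    - [0,0,0,0,0,0.75,0.6]
    - [0,0,0,0,0,0,0.6]
  squeeze: 50

```text
time_s: 12.18
tool_pos: [0.4873, 0.2919, 0.0167]
eef_rot: [0.001, 1.0, 0.0, -0.002]
wrist_force: [0.3, 1.5, -0.7]
gripper_width: 0.0513
```

Call:
step_arm:
  plan:
    - [0,0,0,0,0,0,0]
    - [0,0,0,0,0,0,0]
    - [0,0,0,0,0,0,0]
    - [0,0,0,0,0,0,0]

```text
time_s: 12.68
tool_pos: [0.4894, 0.293, 0.0192]
eef_rot: [-0.0, 1.0, 0.0, 0.001]
wrist_force: [-0.2, -0.1, 6.5]
gripper_width: 0.0132
```

Call:
step_arm:
  plan:
    - [0,0,0,0,0,-0.3,0]
    - [0,0,0,0,0,-0.6,0]
    - [0,0,0,0,0,-0.8,0]
    - [0,0,0,0,0,-0.8,0]
    - [0,0,0,0,0,-0.8,0]
    - [0,0,0,0,0,-0.8,0]
    - [0,0,0,0,0,-0.8,0]
    - [0,0,0,0,0,-0.5,0]
    - [0,0,0,0,0,0,0]

```text
time_s: 13.8
tool_pos: [0.4892, 0.2928, 0.1272]
eef_rot: [-0.0, 1.0, 0.0, 0.001]
wrist_force: [-0.2, -0.4, -1.0]
gripper_width: 0.0131
```

Run:
```python
from h import *
s=get_state(); i=camera_info("wrist"); im=capture("wrist"); cv2.imwrite("pics/w4.png",im)
import pickle; pickle.dump(i,open("w4.pkl","wb"))
print(s['time_s'],s['tool_pos'],s['eef_rot'],s['wrist_force'],s['torque'],s['gripper_width'])
```

```text
13.8 [0.48923346 0.29282197 0.12722681] [-3.87476812e-04  9.99999622e-01  2.41425015e-04  7.40556525e-04] [-0.21555463 -0.41131003 -1.01617166] [ 0.01227082  0.01748278 -0.00020667] 0.013084785927424998
```

View pics/w4.png

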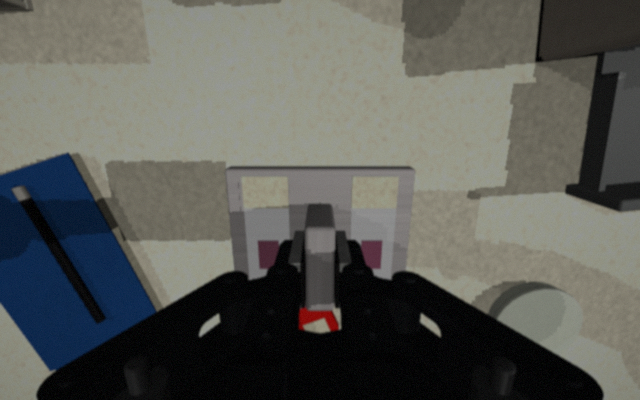

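The carrier is held level, with its far edge at row 167, columns 228–414. I'll work out where it sits in the hand.

Run:
```python
from h import *
import pickle
np.set_printoptions(precision=4,suppress=True)
I=pickle.load(open("w4.pkl","rb"))
im=cv2.imread("pics/w4.png")
cv2.imwrite("pics/f1.png",cv2.resize(im[155:285,215:430],None,fx=3.6,fy=3.6,interpolation=cv2.INTER_CUBIC))
for z in (.115,.118,.121):
  a,b=ray('w',228,169.5,z,I),ray('w',414,169.5,z,I); print(a,b,(a+b)/2,np.linalg.norm(a-b))
```

```text
[0.5289 0.3424 0.115 ] [0.529  0.2399 0.115 ] [0.5289 0.2912 0.115 ] 0.10248364207151724
[0.5295 0.3415 0.118 ] [0.5296 0.241  0.118 ] [0.5295 0.2912 0.118 ] 0.10049968521978243
[0.5301 0.3405 0.121 ] [0.5302 0.242  0.121 ] [0.5301 0.2912 0.121 ] 0.09851572836804766
```

View pics/f1.png

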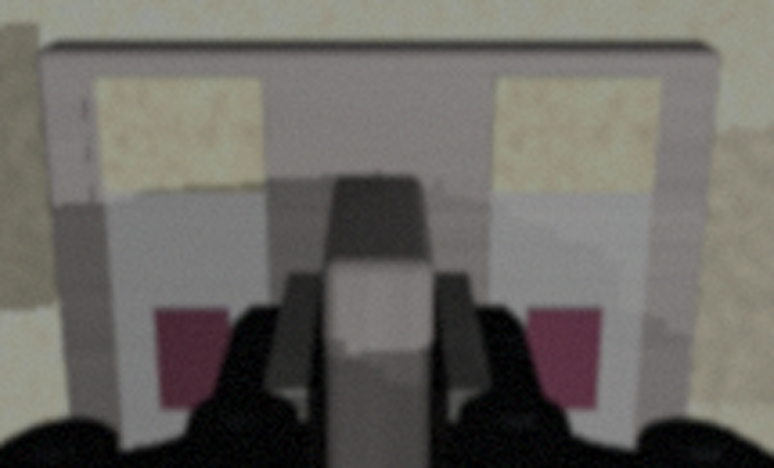

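Call:
step_arm:
  plan:
    - [0,0,0,0.1,0.4,0,0]
    - [0,0,0,0.19,0.9,0,0]
    - [0,0,0,0.19,0.95,0,0]
    - [0,0,0,0.19,0.95,0,0]
    - [0,0,0,0.19,0.95,0,0]
    - [0,0,0,0.19,0.95,0,0]
    - [0,0,0,0.19,0.95,0,0]
    - [0,0,0,0.19,0.95,0,0]
    - [0,0,0,0.19,0.95,0,0]
    - [0,0,0,0.19,0.95,0,0]
    - [0,0,0,0.19,0.95,0,0]
    - [0,0,0,0.19,0.95,0,0]
    - [0,0,0,0.19,0.95,0,0]
    - [0,0,0,0.19,0.95,0,0]
    - [0,0,0,0.19,0.95,0,0]
    - [0,0,-0.4,0.19,0.9,0,0]
    - [0,0,-0.43,0.1,0,0,0]
    - [0,0,0,0,0,0,0]
    - [0,0,0,0,0,0,0]

```text
time_s: 16.23
tool_pos: [0.5497, 0.0016, 0.1263]
eef_rot: [-0.0, 0.998, 0.058, -0.0]
wrist_force: [-0.0, -0.5, -2.3]
gripper_width: 0.0137
```

Run:
```python
from h import *
s=get_state(); i=camera_info("wrist"); im=capture("wrist"); cv2.imwrite("pics/w5.png",im)
import pickle; pickle.dump(i,open("w5.pkl","wb"))
t=capture("top"); cv2.imwrite("pics/t5.png",t); cv2.imwrite("pics/t5b.png",cv2.resize(t[150:240,280:390],None,fx=6,fy=6,interpolation=cv2.INTER_CUBIC))
cv2.imwrite("pics/s5.png",cv2.resize(capture("scene")[150:300,270:450],None,fx=4,fy=4,interpolation=cv2.INTER_CUBIC))
print(s['time_s'],s['tool_pos'],s['eef_rot'],s['wrist_force'],s['gripper_width'])
```

```text
16.225 [0.54969583 0.00159683 0.12627689] [-9.52353034e-05  9.98337570e-01  5.76374282e-02 -1.21633533e-04] [-0.04754357 -0.4647929  -2.34547014] 0.013687714302437017
```

View pics/w5.png

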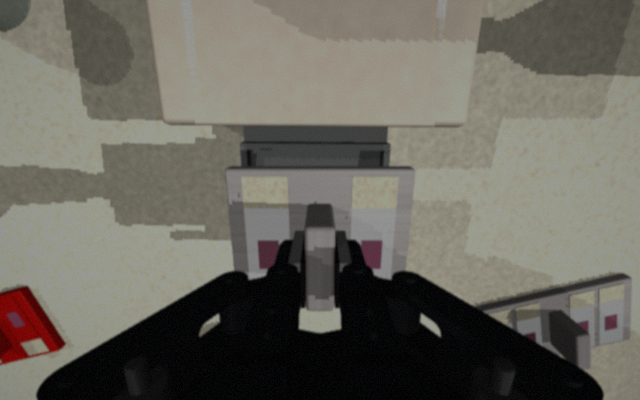

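View pics/s5.png

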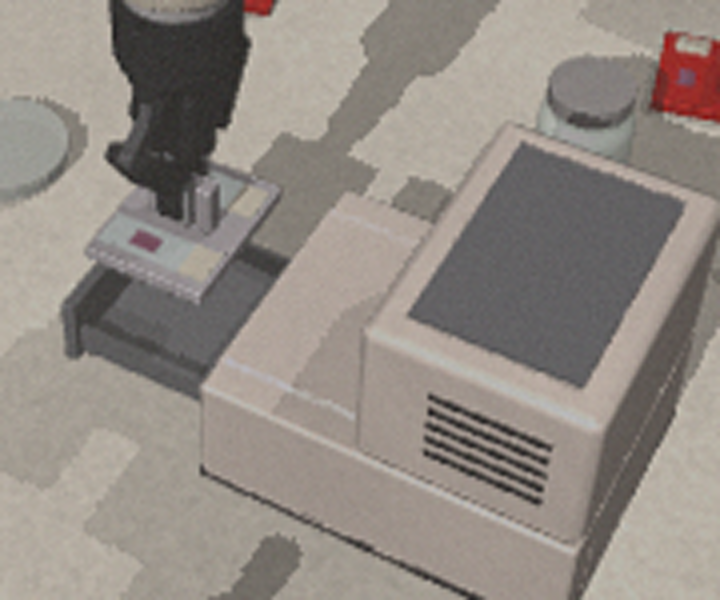

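View pics/t5b.png

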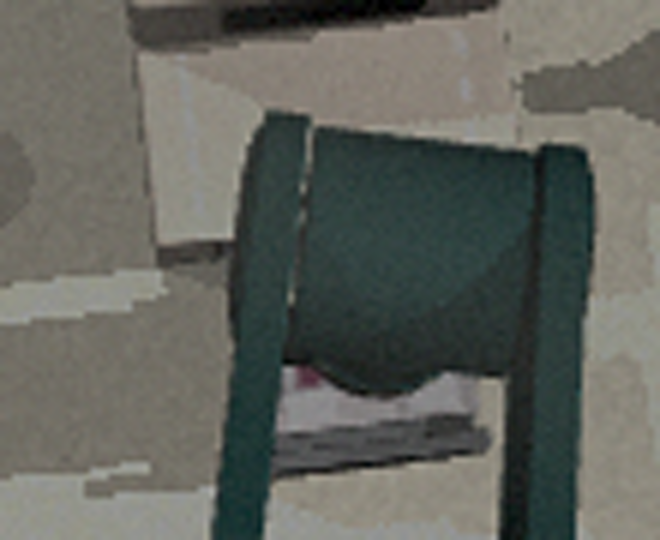

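Run:
```python
from h import *
im=cv2.imread("pics/w5.png")
cv2.imwrite("pics/g1.png",cv2.resize(cv2.convertScaleAbs(im[110:200,215:425],alpha=1.8),None,fx=3.8,fy=3.8,interpolation=cv2.INTER_CUBIC))
```

```text
(no output)
```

View pics/g1.png

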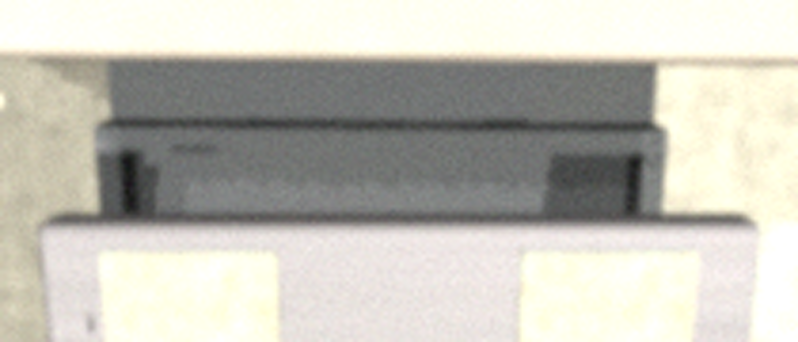

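Run:
```python
from h import *
import pickle
np.set_printoptions(precision=4,suppress=True)
I=pickle.load(open("w5.pkl","rb"))
T=np.array([.5497,.0016,.1263]); a=np.radians(6.61)
M=np.array([[np.cos(a),np.sin(a),0],[np.sin(a),-np.cos(a),0],[0,0,-1]])
g=lambda u,v,z:M@(ray('w',215+u/3.8-.35,110+v/3.8-.35,z,I)-T)
for n,p,q,z in [('inner',(122,153),(641,153),.040),('outer',(98,130),(663,130),.040),('carrier',(44,226),(756,226),.117),('scan',(0,53),(798,60),.088)]:
  A,B=g(*p,z),g(*q,z); print(n,A,B,(A+B)/2,B[1]-A[1])
im=cv2.imread("pics/w5.png")
for u,v in [(163,122),(467,123)]: print('scan corner',M@(ray('w',u,v,.088,I)-T))
```

```text
inner [ 0.0403 -0.0572  0.0863] [0.0403 0.0518 0.0863] [ 0.0403 -0.0027  0.0863] 0.10901866673551462
outer [ 0.0451 -0.0619  0.0863] [0.0451 0.0561 0.0863] [ 0.0451 -0.0029  0.0863] 0.1179762911679958
carrier [ 0.0404 -0.0495  0.0093] [0.0404 0.0516 0.0093] [0.0404 0.001  0.0093] 0.10115553269655275
scan [ 0.0629 -0.0637  0.0383] [0.0619 0.0656 0.0383] [0.0624 0.001  0.0383] 0.12922744858237345
scan corner [ 0.0639 -0.0953  0.0383]
scan corner [0.0633 0.0915 0.0383]
```

Call:
step_arm:
  plan:
    - [0,0,0,-0.11,-0.16,0,0]
    - [0,0,0,0,0,0.75,0]
    - [0,0,0,0,0,0.75,0]
    - [0,0,0,0,0,0.75,0]
    - [0,0,0,0,0,0.5,0]
    - [0,0,0,0,0,0,0]

```text
time_s: 17.12
tool_pos: [0.5464, 0.0047, 0.0701]
eef_rot: [-0.0, 0.998, 0.058, -0.001]
wrist_force: [0.1, 0.9, -1.6]
gripper_width: 0.0131
```

Run:
```python
from h import *
s=get_state(); i=camera_info("wrist"); im=capture("wrist"); cv2.imwrite("pics/w6.png",im)
import pickle; pickle.dump(i,open("w6.pkl","wb"))
cv2.imwrite("pics/s6.png",cv2.resize(capture("scene")[170:270,275:385],None,fx=6,fy=6,interpolation=cv2.INTER_CUBIC))
cv2.imwrite("pics/w6b.png",cv2.resize(cv2.convertScaleAbs(im[120:300,215:425],alpha=1.8),None,fx=3.3,fy=3.3,interpolation=cv2.INTER_CUBIC))
print(s['time_s'],s['tool_pos'],s['eef_rot'],s['wrist_force'],s['gripper_width'])
```

```text
17.125 [0.54641537 0.00472887 0.07010788] [-2.55559470e-04  9.98308041e-01  5.81348095e-02 -1.15461000e-03] [ 0.0968379   0.94497301 -1.59956051] 0.013069887593636854
```

View pics/w6b.png

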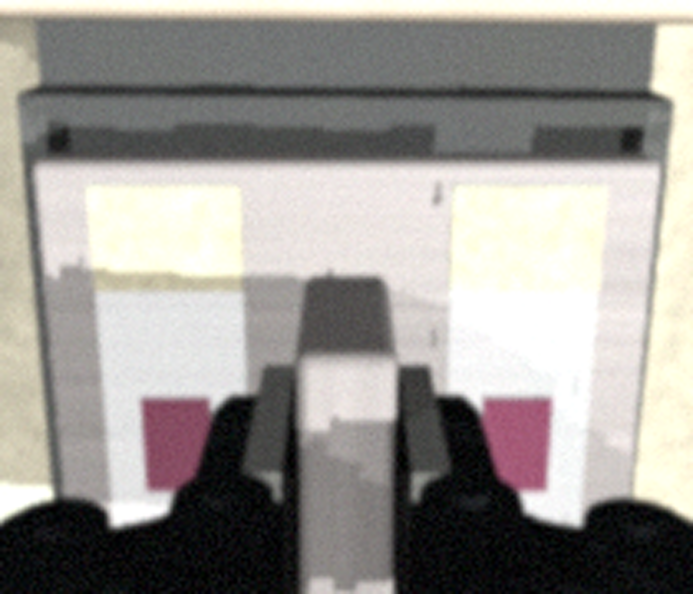

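View pics/s6.png

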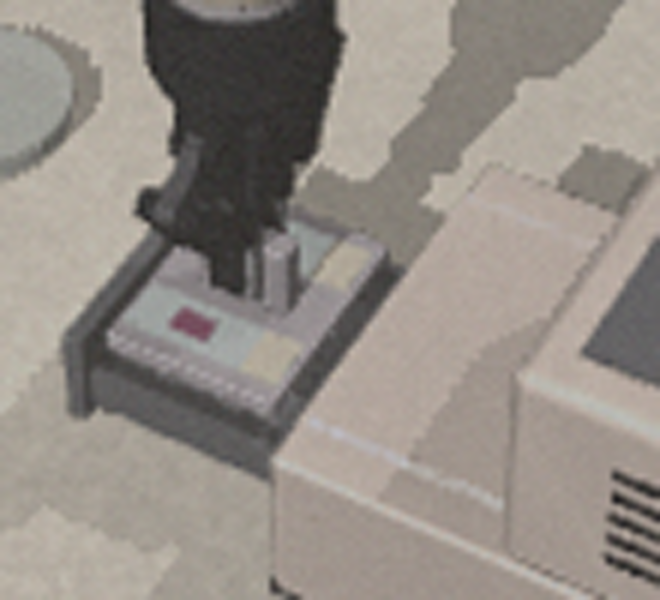

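Run:
```python
from h import *
import pickle
np.set_printoptions(precision=4,suppress=True)
I=pickle.load(open("w6.pkl","rb"))
T=np.array([.5464,.0047,.0701]); a=np.radians(6.66)
M=np.array([[np.cos(a),np.sin(a),0],[np.sin(a),-np.cos(a),0],[0,0,-1]])
g=lambda u,v,z:M@(ray('w',215+u/3.3-.35,120+v/3.3-.35,z,I)-T)
for n,p,q,z in [('inner',(48,128),(642,128),.040),('outer',(21,97),(671,97),.040),('carrier',(36,166),(659,166),.061),('carrier lo',(36,166),(659,166),.056),('scan',(0,12),(690,18),.088)]:
  A,B=g(*p,z),g(*q,z); print(n,A,B,(A+B)/2,B[1]-A[1])
```

```text
inner [ 0.0427 -0.0541  0.0301] [0.0428 0.0552 0.0301] [0.0427 0.0006 0.0301] 0.1092907653596965
outer [ 0.0484 -0.0585  0.0301] [0.0485 0.06   0.0301] [0.0484 0.0008 0.0301] 0.11847843216685267
carrier [ 0.04   -0.0499  0.0091] [0.04   0.0519 0.0091] [0.04   0.001  0.0091] 0.10185171327424919
carrier lo [ 0.0389 -0.0516  0.0141] [0.039  0.0536 0.0141] [0.039  0.001  0.0141] 0.1052120670406638
scan [ 0.0657 -0.0436 -0.0179] [ 0.065   0.045  -0.0179] [ 0.0654  0.0007 -0.0179] 0.08859635658943035
```

Carrier and pocket agree sideways to 0.4 mm, and the rear gap is about 3–4 mm, so I'm lowering it in.

Call:
step_arm:
  plan:
    - [0,0,0,0.03,0,0.3,0]
    - [0,0,0,0,0,0.3,0]
    - [0,0,0,0,0,0.3,0]
    - [0,0,0,0,0,0.15,0]
    - [0,0,0,0,0,0,0]
    - [0,0,0,0,0,0,0]

```text
time_s: 17.98
tool_pos: [0.548, 0.0048, 0.0504]
eef_rot: [-0.0, 0.998, 0.058, 0.0]
wrist_force: [0.6, 0.5, -1.7]
gripper_width: 0.013
```

Call:
step_arm:
  plan:
    - [0,0,0,0,0,0.12,0]
    - [0,0,0,0,0,0.1,0]
    - [0,0,0,0,0,0,0]

```text
time_s: 18.35
tool_pos: [0.5477, 0.0047, 0.0458]
eef_rot: [-0.0, 0.998, 0.058, -0.0]
wrist_force: [-0.2, 0.1, -1.6]
gripper_width: 0.0134
```

Call:
step_arm:
  plan:
    - [0,0,0,0,0,0.07,0]
    - [0,0,0,0,0,0,0]

```text
time_s: 18.6
tool_pos: [0.5479, 0.0047, 0.0452]
eef_rot: [0.0, 0.998, 0.058, 0.0]
wrist_force: [-1.8, -0.0, 5.7]
gripper_width: 0.0132
```

Run:
```python
from h import *
s=get_state(); im=capture("wrist"); cv2.imwrite("pics/w7.png",im)
cv2.imwrite("pics/s7.png",cv2.resize(capture("scene")[170:270,275:385],None,fx=6,fy=6,interpolation=cv2.INTER_CUBIC))
cv2.imwrite("pics/w7b.png",cv2.resize(cv2.convertScaleAbs(im[120:300,215:425],alpha=1.8),None,fx=3.3,fy=3.3,interpolation=cv2.INTER_CUBIC))
print(s['time_s'],s['tool_pos'],s['eef_rot'],s['wrist_force'],s['gripper_width'])
```

```text
18.6 [0.54792733 0.00472007 0.04516731] [2.39232211e-06 9.98304879e-01 5.82009392e-02 1.35069664e-04] [-1.83873401 -0.04700921  5.73840771] 0.013219356574225571
```

View pics/w7b.png

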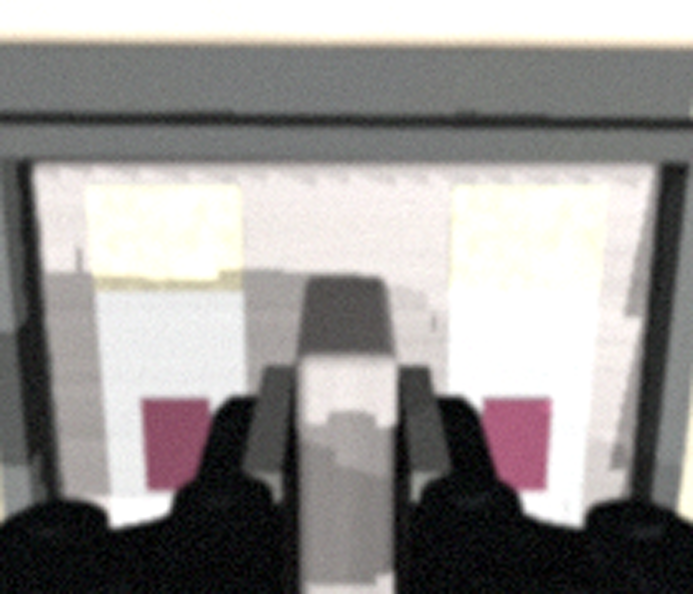

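View pics/s7.png

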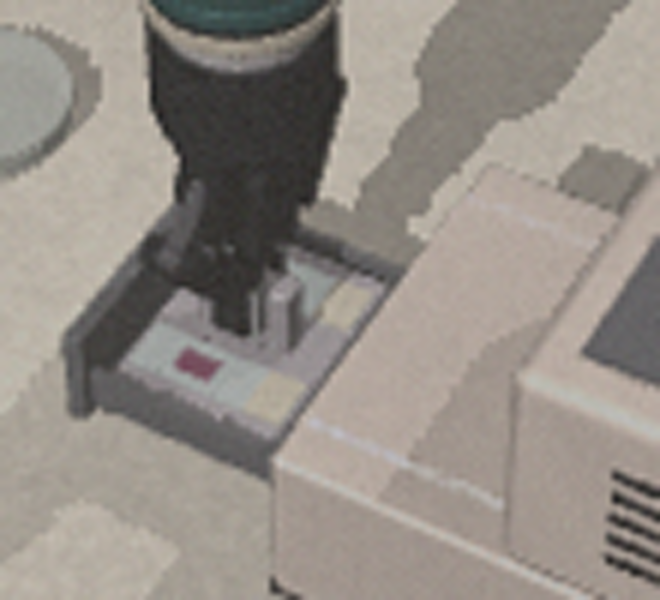

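Both pictures show the carrier down inside the pocket walls on all sides, and the height and force match floor contact. I'm releasing it now.

Call:
step_arm:
  plan:
    - [0,0,0,0,0,0,0.45]
    - [0,0,0,0,0,0,0.45]
    - [0,0,0,0,0,-0.5,0.45]
    - [0,0,0,0,0,-1,0.45]
    - [0,0,0,0,0,-1,0.45]
    - [0,0,0,0,0,-1,0.45]
    - [0,0,0,0,0,-1,0.45]
    - [0,0,0,-0.8,0,0,0]
    - [0,0,0,-0.9,0,0,0]
    - [0,0,0,-1,0,0,0]
    - [0,0,0,-1,0,0,0]
    - [0,0,0,-0.7,0,0,0]
    - [0,0,0,0,0,0,0]

```text
time_s: 20.32
tool_pos: [0.4586, -0.0054, 0.1341]
eef_rot: [-0.0, 0.998, 0.058, -0.001]
wrist_force: [0.3, 0.2, 0.0]
gripper_width: 0.0
```

Run:
```python
from h import *
s=get_state(); i=camera_info("wrist"); im=capture("wrist"); cv2.imwrite("pics/w8.png",im)
import pickle; pickle.dump(i,open("w8.pkl","wb"))
cv2.imwrite("pics/w8b.png",cv2.resize(cv2.convertScaleAbs(im,alpha=1.8),(800,500)))
print(s['time_s'],s['tool_pos'],s['eef_rot'],s['wrist_force'],s['gripper_width'])
```

```text
20.325 [ 0.45859055 -0.00539372  0.13412837] [-2.51934394e-04  9.98317043e-01  5.79850187e-02 -8.69327154e-04] [0.31896077 0.23276842 0.01571624] 3.4767704106444435e-05
```

View pics/w8b.png

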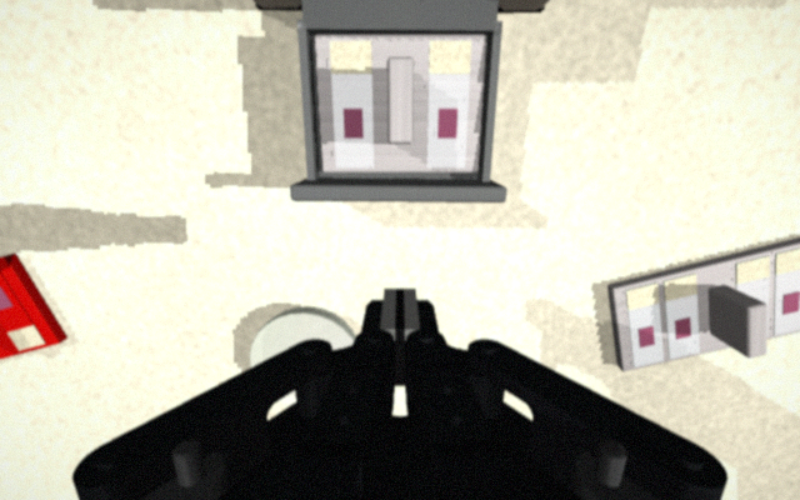

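The carrier lies flat in the pocket with an even gap all round. I'm lowering the fingers in front of the panel at (398,192) to push.

Call:
step_arm:
  plan:
    - [0,0,0,0,0,1,0]
    - [0,0,0,0,0,1,0]
    - [0,0,0,0,0,1,0]
    - [0,0,0,0,0,1,0]
    - [0,0,0,0,0,0.95,0]
    - [0,0,0,0.4,0,0,0]
    - [0,0,0,0.4,0,0,0]
    - [0,0,0,0.4,0,0,0]
    - [0,0,0,0.5,0,0,0]
    - [0,0,0,0.5,0,0,0]
    - [0,0,0,0.5,0,0,0]
    - [0,0,0,0.5,0,0,0]
    - [0,0,0,0.5,0,0,0]
    - [0,0,0,0.5,0,0,0]
    - [0,0,0,0.5,0,0,0]
    - [0,0,0,0.4,0,0,0]
    - [0,0,0,0.3,0,0,0]
    - [0,0,0,0,0,0,0]

```text
time_s: 22.62
tool_pos: [0.5657, 0.0067, 0.0356]
eef_rot: [0.0, 0.998, 0.058, -0.002]
wrist_force: [-6.1, -4.0, 2.4]
gripper_width: 0.0004
```

Call:
step_arm:
  plan:
    - [0,0,0,0.3,0,0,0]
    - [0,0,0,0.3,0,0,0]
    - [0,0,0,0.3,0,0,0]
    - [0,0,0,0.2,0,0,0]
    - [0,0,0,0,0,0,0]

```text
time_s: 23.25
tool_pos: [0.5874, 0.0092, 0.0354]
eef_rot: [0.0, 0.998, 0.058, -0.002]
wrist_force: [-6.8, -2.8, 1.2]
gripper_width: 0.0
```

Call:
step_arm:
  plan:
    - [0,0,0,0.15,0,0,0]
    - [0,0,0,0.15,0,0,0]
    - [0,0,0,0,0,0,0]

```text
time_s: 23.62
tool_pos: [0.5876, 0.0096, 0.0349]
eef_rot: [0.0, 0.998, 0.059, -0.008]
wrist_force: [-17.9, -6.7, 10.9]
gripper_width: -0.0004
```

At the stop: the force rose to 18 N with no further travel. I'm letting go, retracting straight back, and waiting.

Call:
step_arm:
  plan:
    - [0,0,0,-0.5,0,0,0]
    - [0,0,0,-0.5,0,0,0]
    - [0,0,0,-1,0,0,0]
    - [0,0,0,-1,0,0,0]
    - [0,0,0,-1,0,0,0]
    - [0,0,0,-1,0,0,0]
    - [0,0,0,-1,0,0,0]
    - [0,0,0,-0.5,0,-1,0]
    - [0,0,0,0,0,-1,0]
    - [0,0,0,0,0,-1,0]
    - [0,0,0,0,0,-1,0]
    - [0,0,0,0,0,-1,0]
    - [0,0,0,0,0,0,0]
    - [0,0,0,0,0,0,0]
    - [0,0,0,0,0,0,0]
    - [0,0,0,0,0,0,0]

```text
time_s: 25.62
tool_pos: [0.466, -0.0047, 0.1349]
eef_rot: [-0.0, 0.998, 0.058, -0.001]
wrist_force: [-0.2, -0.1, 0.0]
gripper_width: -0.0001
```

Run:
```python
from h import *
s=get_state(); i=camera_info("wrist"); im=capture("wrist"); cv2.imwrite("pics/w9.png",im)
import pickle; pickle.dump(i,open("w9.pkl","wb"))
cv2.imwrite("pics/s9.png",capture("scene"))
print(s['time_s'],s['tool_pos'],s['wrist_force'])
```

```text
25.625 [ 0.46603465 -0.00472564  0.13487607] [-0.23331905 -0.10937357  0.04334906]
```

View pics/w9.png

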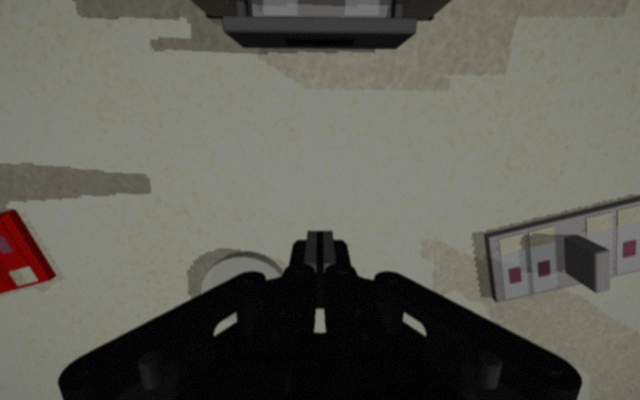

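View pics/s9.png

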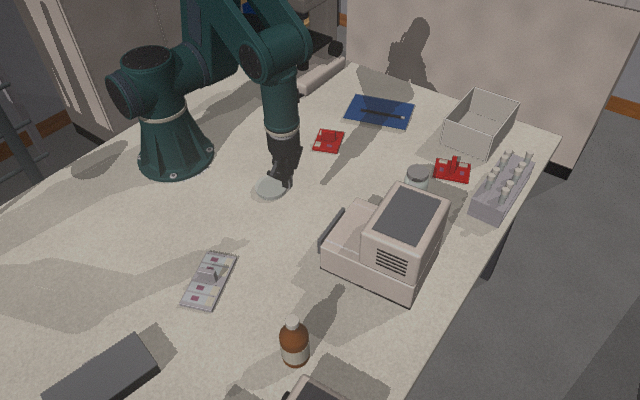

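The tray is shut, with its panel at (331,230) in the scene as at the start. The bottle, jar and long carrier stand as before. I'll check the numbers and confirm it has not crept.

Call:
step_arm:
  plan:
    - [0,0,0,0,0,-0.5,0]
    - [0,0,0,0,0,0,0]
    - [0,0,0,0,0,0,0]
    - [0,0,0,0,0,0,0]
    - [0,0,0,0,0,0,0]
    - [0,0,0,0,0,0,0]
    - [0,0,0,0,0,0,0]
    - [0,0,0,0,0,0,0]

```text
time_s: 26.72
tool_pos: [0.4664, -0.0048, 0.1455]
eef_rot: [-0.0, 0.998, 0.058, -0.0]
wrist_force: [1.4, -0.1, 0.0]
gripper_width: 0.0002
```

Run:
```python
from h import *
import pickle
I=pickle.load(open("w9.pkl","rb"))
for v in (32,35): print((ray('w',224,v,.064,I)+ray('w',416,v,.064,I))/2)
a=cv2.imread("pics/scene0.png");b=capture("scene");cv2.imwrite("pics/s10.png",b)
d=cv2.absdiff(a,b).max(2)
for n,(y0,y1,x0,x1) in dict(panel=(205,252,314,348),long=(248,312,178,240),bottle=(315,370,275,312),jar=(163,186,402,434)).items(): print(n,(d[y0:y1,x0:x1]>40).sum())
cv2.imwrite("pics/cmp.png",np.hstack([cv2.resize(x[195:265,305:365],None,fx=6,fy=6) for x in (a,b)]))
```

```text
[0.58608962 0.00820133 0.064     ]
[0.58431107 0.00799186 0.064     ]
panel 0
long 0
bottle 0
jar 0
```

View pics/cmp.png

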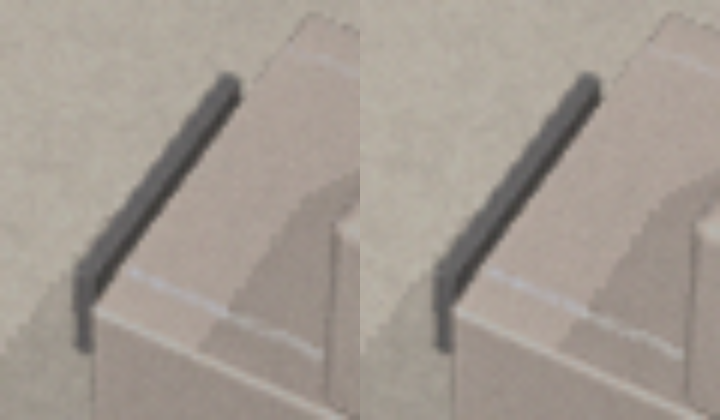

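The panel stands exactly where it did at the start (left: before, right: now).

```bash
python3 -c "
from workcell import *
print(sign_off())"
```

```text
the job is handed in; nothing more can be done
None
```

The job is done and handed in at about 27 s of the 64 s allowed. I pushed the tray to its stop and let go, and it sprang out. I then laid the short grey carrier in the pocket, released it once it was resting on the floor, and pushed the tray back to its stop and let go.

**Tray:** about 3 s after I let go, with the robot clear of it, the scene picture shows the tray front exactly where it was at the start. A wrist-camera measurement puts it within about 2 mm of its starting position (x ≈ 0.585 against 0.586 m).

**Carrier:** before I shut the tray, the wrist picture showed it lying flat inside the pocket walls, with a small gap all round.

**Bystanders:** in the scene picture the long carrier, bottle and jar have not moved since the start.

**Forces:** the highest reading was about 22 N at the wrist, when I pressed the tray shut. No check failed; the camera measurements differed from each other by 1–6 mm, so I aligned the carrier to the pocket within one wrist picture.

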